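# Seat the T-key in the red clamp knob

## Task

Take the yellow-handled T-key out of its wooden block and fit its blade into the slot on top of the red clamp knob (not the blue one), so that the clamp is ready to be tightened. Lower it in rather than dropping it, and let go once it stands upright with its shoulder resting flat on the knob.

Things in the scene. Friction and masses are not known exactly. Their poses are not given: they have to be found in the camera images.
- key_grip (a point): Centre of the handle bar of the loose T-key (about 160 g): yellow bar 90 mm long (local x), 24 wide (y), 26 high; grasp it across its width from above. A stem 20 mm thick, 25 mm of it bare, leads down to a dark shoulder plate 78 x 54 x 8 mm, its underside 46 mm below this point. Local z is up; a half turn about z makes no difference.
- key_shoulder (a point): Centre of the underside of the key's shoulder plate, axes as key_grip. Below it the blade: 30 mm wide (local x, parallel to the bar), 8 thick, 24 long, round-ended. At the start the key stands upright in a fixed pale wooden block (90 x 70 x 34 mm), blade in its hole, shoulder on its top; it lifts straight out.
- red_slot (a point): Centre of the slot mouth in the top face of the red knob, 71 mm above the table; x along the slot, z up. Slot 48 long, 26 wide, 26 mm deep, mouth bevelled 5 mm, in a red boss 80 x 58 mm on a red disc 102 mm across. The captive knob turns on a fixed grey clamp with light friction (0.05 N m). The blade goes in along the slot, either way round, within 20 degrees; the shoulder then rests on the boss.
- blue_slot (a point): The same point of the blue knob, on an identical clamp about 0.2 m away; not the one to use. Sizes and axes as red_slot.
There are look-alikes about, which are no part of the job. Leave any orange look-alike of the part that bears key_grip alone.

How it is judged:
By the outcome, as a careful person would: the job done as asked, in the order asked, and still so for the second after the job is handed in, with the robot touching nothing.
It also fails if it takes over 35 s, if anything falls off the work surface, if the arm or the gripper's body presses on something with over 40 N, if the wrist force passes 120 N, or if a joint passes its speed limit or range.

## Robot

A 6-joint arm with a two-finger parallel gripper is mounted at the origin on the work surface; the furniture and walls round the work are solid. World frame = base frame: x ahead of the robot, y to its left, z up, the work surface at z = 0. Lengths are in m, angles in rad, forces in N, time in s.
With the tool pointing down it reaches from about 0.275 to 0.775 m from the base axis. Payload 14.6 kg.
Tool frame: the origin (TCP) lies between the finger pads; the fingertips stand 17 mm ahead of it and the grasp point (between the pads) lies 2 mm behind it; z points along the fingers, y is the line along which they close (so a half turn about z gives the same grasp; the last joint's range is limited). The gripper opens to 85 mm and grips with 20 to 120 N. Pads are 22 mm wide; open, the fingers measure 114 mm over their backs; the gripper's body (76 mm by 85 mm) begins 54 mm behind the grasp point. The pads swing forward as they close: fully open they stand 13 mm farther back than shut.
Start: joints at [-1.332, 0.263, -0.048, 1.259, 0, 1.415], TCP at [0.201, -0.485, 0.248] pointing down, gripper open.
Joint ranges: [-2.65, 2.65], [-0.89, 1.7], [-1.18, 1.37], [-2.13, 2.11], [-1.35, 1.29], [-3.14, 3.14]. Speed limits (rad/s): [1.89, 1.89, 2.57, 2.79, 3.14, 3.14].

## Interface

Orientations are given as [roll, pitch, yaw] about the fixed x, y, z axes, in that order (R = Rz(yaw) Ry(pitch) Rx(roll)).
In Python, from workcell import robot gives the robot as it stands. The module is installed in compiled form; this text tells all that it offers.
- The arm moves only by the shell command python3 -m creep 'ROWS' [FORCE]. ROWS is JSON, one flat list of numbers, 7 for each row, row after row: the shift along the world's x, y, z in m, then the turn, a rotation vector about the world's x, y, z in degrees, then the opening, from -1 (shut) to 1 (fully open). A call has 1 to 10 rows; each row is the pose to reach, as a shift and turn from the pose commanded when the call began; what a row does not reach only later rows make up. A row lasts 1/8 s, in which the tool goes at most 62.5 mm and 10.7 degrees, less where a joint would pass 70% of its speed; a pose out of reach is approached as far as the arm can. A call with a gripper value outside its range is refused whole. The fingers move at their own pace and stop on an object; FORCE is the grip in N (left out, the last holds). Time passes only in rows, so rows that repeat a pose let the fingers close. It gives the time, the measured TCP pose, the force, the opening and the grip force at its end, in the units of the state.
- robot.get_obs(): the state, without advancing time (a new reading comes with each control period).
- robot.read_camera(name): name is "side" or "top" or "wrist"; returns a dict with "image" (480x640x3 uint8, red, green, blue), "intrinsics" (3x3 intrinsics, pixels), "position" and "rotation" of the camera in the world. Camera axes: x right, y down, z forward; pixel columns grow to the right and rows downward; lengths in m; the calibration is good to about 2 mm. A picture is of the moment at which its call begins. There is no depth.
- robot.hand_in(): hands the job in; it is judged then, once.
Trained networks look in the newest picture that a camera, given by its name, has taken for a name from the list of things; names that differ only in an ending like _2 or _b are one class to them, and where a whole thing is asked for, a point or a joint stands for the part that bears it (a point fixed in the world has none). Each returns a list of dicts, best first, with "conf" (0 to 1); they miss things now and then, are a little off and sometimes report something else, mostly with a low value. They report only what shows in the picture. A call takes as long as a camera call. They do not tell look-alikes from the thing itself.
- robot.recognise(name, camera): "extent" ([centre column, centre row, width, height] in pixels, round what is visible of it).
The state is a dict: "clock": time; "qpos": joint angles; "joint_velocities": joint speeds; "joint_efforts": joint torques, N m; "ee_pos": TCP position; "tcp_rot": TCP orientation; "contact_force": force on the tool from outside, world axes, zero at the start; "ft_torque": the same for the moment, N m; "gripper_width": finger opening in m; "grip_force": force on a finger pad.
Only numpy, scipy, OpenCV 4.12 (cv2) and the standard library are available. Lean on these libraries where they do the work, as an engineer would, in place of code of your own. Each camera call takes 0.05 s, during which the arm holds its last target. There are 200 camera calls.

## Working session

There is one attempt and no reset: what is moved stays moved. The work goes in short steps, Python scripts to look and compute and a shell command to move; the robot and the scene stay as the last step left them, time stands still between calls to the robot, and variables do not carry over. Pictures are saved under pics/ and viewed, at most 10 in all, crops included, and the job is handed in when it is done.

```bash
mkdir -p pics
cat > h.py <<'E'
from workcell import robot
import cv2, numpy as np
def snap(n,f=None):
    c=robot.read_camera(n)
    if f: cv2.imwrite(f,c["image"][:,:,::-1])
    return c
def toz(c,u,v,z):
    p=np.array(c["position"]);d=np.array(c["rotation"])@np.linalg.inv(c["intrinsics"])@[u,v,1]
    return p+d*(z-p[2])/d[2]
def proj(c,P):
    q=np.array(c["intrinsics"])@np.array(c["rotation"]).T@(np.array(P)-c["position"]);return q[:2]/q[2]
E
python3 - <<'E'
from h import *
for n in("top","side"):
    c=snap(n,f"pics/{n}0.png");print(n,np.round(c["position"],3))
    for t,z in(("key_grip",.093),("key_shoulder",.034),("red_slot",.071),("blue_slot",.071)):
        for r in robot.recognise(t,n)[:4]:
            e=r["extent"];print(t,round(r["conf"],2),np.round(e),np.round(toz(c,e[0],e[1],z),3))
print(robot.get_obs()["clock"])
E
```

```text
top [ 0.357 -0.215  0.923]Traceback (most recent call last):
  File "<stdin>", line 6, in <module>
  File "h.py", line 9, in toz
    return p+d*(z-p[2])/d[2]
                        ~^^^
IndexError: invalid index to scalar variable.
```

View pics/top0.png

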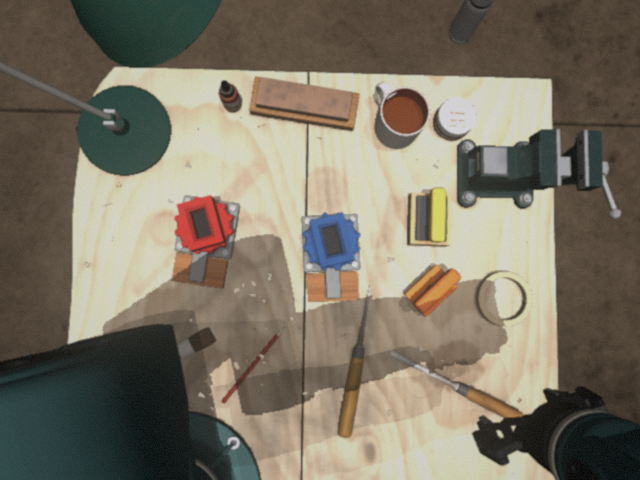

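The top view shows the yellow key at about (430,215), the orange look-alike at (432,290), the red knob at (204,222) and the blue one at (332,240). The script failed because the camera rotation comes as rpy, so I'll convert it.

```bash
sed -i 's/np.array(c\["rotation"\])/rot(c)/' h.py
cat >> h.py <<'E'
from scipy.spatial.transform import Rotation
def rot(c):
    r=np.array(c["rotation"]); return r if r.ndim==2 else Rotation.from_euler("xyz",r).as_matrix()
E
python3 - <<'E'
from h import *
C={}
for n in("top","side"):
    c=C[n]=snap(n,f"pics/{n}1.png");print(n,np.round(c["position"],3),np.round(c["rotation"],3))
    for t,z in(("key_grip",.080),("key_shoulder",.034),("red_slot",.071),("blue_slot",.071)):
        for r in robot.recognise(t,n)[:4]:
            e=r["extent"];print(t,round(r["conf"],2),np.round(e),np.round(toz(c,e[0],e[1],z),3))
o=robot.get_obs();print(o["clock"],o["ee_pos"],o["tcp_rot"])
E
```

```text
top [ 0.357 -0.215  0.923] [-3.058 -0.034 -1.557]
key_grip 0.77 [430. 216.  27.  49.] [ 0.475 -0.414  0.08 ]
key_shoulder 0.91 [435. 289.  58.  52.] [ 0.355 -0.433  0.034]
key_shoulder 0.85 [434. 215.  31.  53.] [ 0.483 -0.432  0.034]
red_slot 0.79 [204. 224.  60.  60.] [ 0.456 -0.042  0.071]
side [ 0.197 -0.926  0.549] [-2.138  0.005 -0.318]
key_grip 0.84 [416. 326.  68.  60.] [ 0.465 -0.448  0.08 ]
key_grip 0.76 [332. 352.  72.  67.] [ 0.345 -0.457  0.08 ]
key_shoulder 0.79 [417. 329.  67.  61.] [ 0.49  -0.406  0.034]
key_shoulder 0.72 [331. 353.  70.  67.] [ 0.358 -0.415  0.034]
red_slot 0.78 [323. 207.  48.  41.] [ 0.45  -0.078  0.071]
red_slot 0.18 [343. 271.  63.  56.] [ 0.419 -0.287  0.071]
blue_slot 0.91 [346. 271.  64.  55.] [ 0.424 -0.287  0.071]
0.6 [ 0.20145052 -0.48482764  0.24828286] [ 3.14157356e+00 -3.71349600e-05  3.93818959e-01]
```

Run:
```python
import cv2
a=cv2.imread("pics/top1.png")[160:330,150:480]
cv2.imwrite("pics/topc.png",cv2.resize(a,(792,408),interpolation=cv2.INTER_CUBIC))
```

```text
(no output)
```

View pics/side1.png

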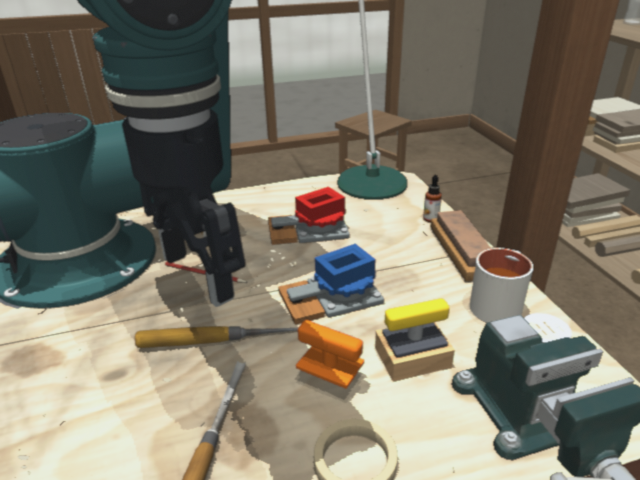

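View pics/topc.png

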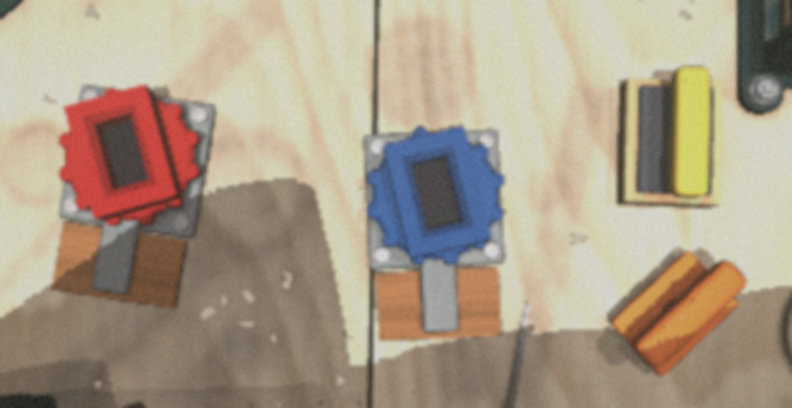

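The side view shows the yellow key upright in the pale block at (416,330), with the orange one beside it at (332,350). The red knob is at (321,208). In the top crop the bar centre is at about (693,131) and the red slot at (121,152), tilted slightly.

Run:
```python
from h import *
for n in("top","side"):
    c=snap(n);hsv=cv2.cvtColor(c["image"],cv2.COLOR_RGB2HSV)
    m=cv2.inRange(hsv,(25,150,110),(34,255,255))
    k,l,s,ce=cv2.connectedComponentsWithStats(m);i=1+s[1:,4].argmax()
    pts=np.argwhere(l==i)[:,::-1].astype(np.float32);r=cv2.minAreaRect(pts);print(n,r)
    b=cv2.boxPoints(r)
    if n=="top":
        P=np.array([toz(c,*q,.093)[:2] for q in b]);print("bar",P.mean(0),np.diff(P,axis=0))
        # red slot: dark floor
        for z,box in((.058,0),):
            sub=hsv[200:250,180:225];d=cv2.inRange(sub,(0,0,0),(180,120,110))
            k,l,s,ce=cv2.connectedComponentsWithStats(d);print(s[1:],ce[1:])
            i=l[23,20];pp=np.argwhere(l==i)[:,::-1].astype(np.float32)+[180,200];rr=cv2.minAreaRect(pp.astype(np.float32));print(rr)
            for z in(.045,.071):
                Q=np.array([toz(c,*q,z)[:2] for q in cv2.boxPoints(rr)]);print("slot",z,Q.mean(0),np.diff(Q,axis=0))
    else: print("side cross", toz(c,*r[0],.08), [proj(c,(0.477,-.42,z)) for z in(.08,.093)])
```

```text
Traceback (most recent call last):
ValueError: attempt to get argmax of an empty sequence
```

Run:
```python
from h import *
c=snap("top");print(c["image"].shape,c["image"].dtype,c["image"][214,438],c["image"][223,200])
hsv=cv2.cvtColor(c["image"],cv2.COLOR_RGB2HSV);print(hsv[214,438],hsv[223,200])
m=cv2.inRange(hsv,(25,150,110),(34,255,255));print((m>0).sum())
```

```text
(480, 640, 3) uint8 [213 212 107] [73 66 65]
[ 30 127 213] [ 4 28 73]
0
```

Run:
```python
from h import *
C={}
for n in("top","side"):
    c=C[n]=snap(n);hsv=cv2.cvtColor(cv2.medianBlur(c["image"],3),cv2.COLOR_RGB2HSV)
    m=cv2.inRange(hsv,(26,95,100),(34,255,255))
    k,l,s,ce=cv2.connectedComponentsWithStats(m);i=1+s[1:,4].argmax()
    pts=np.argwhere(l==i)[:,::-1].astype(np.float32);r=cv2.minAreaRect(pts);print(n,r)
    if n=="top":
        P=np.array([toz(c,*q,.093)[:2] for q in cv2.boxPoints(r)]);print("bar",P.mean(0),np.diff(P,axis=0));bar=P.mean(0)
        sub=hsv[200:250,180:225];d=cv2.inRange(sub,(0,0,0),(180,90,110))
        k,l,s,ce=cv2.connectedComponentsWithStats(d)
        pp=np.argwhere(l==l[23,20])[:,::-1]+[180,200];rr=cv2.minAreaRect(pp.astype(np.float32));print(rr)
        for z in(.045,.071):
            Q=np.array([toz(c,*q,z)[:2] for q in cv2.boxPoints(rr)]);print("slot",z,Q.mean(0),np.diff(Q,axis=0))
    else: print("side bar predicted",proj(c,(*bar,.08)),"slot",proj(c,(.456,-.035,.071)))
```

```text
top ((438.9459228515625, 214.45860290527344), (53.11564254760742, 14.847702980041504), 88.78113555908203)
bar [ 0.4764928  -0.42588073] [[ 0.00101674 -0.02449703]
 [-0.08729974 -0.00133931]
 [-0.00091704  0.02428826]]
((200.77523803710938, 223.4174346923828), (25.765527725219727, 13.505351066589355), 73.3007583618164)
slot 0.045 [ 0.46046149 -0.03112749] [[ 0.00704658 -0.02155502]
 [-0.04190471 -0.01383851]
 [-0.00696033  0.02150049]]
slot 0.071 [ 0.45740241 -0.03657835] [[ 0.00683794 -0.02091681]
 [-0.04066398 -0.01342877]
 [-0.00675425  0.0208639 ]]
side ((416.84619140625, 308.73077392578125), (12.355316162109375, 64.12997436523438), 78.69007110595703)
side bar predicted [416.67106675 314.30806431] slot [318.77795664 196.64573931]
```

```bash
python3 -m creep '[0.06,0.013,0,0,0,-5,1, 0.12,0.026,-0.01,0,0,-10,1, 0.18,0.039,-0.02,0,0,-15,1, 0.24,0.052,-0.03,0,0,-20,1, 0.275,0.059,-0.04,0,0,-21.7,0.5, 0.275,0.059,-0.05,0,0,-21.7,0.2, 0.275,0.059,-0.05,0,0,-21.7,0.2]' 40
python3 - <<'E'
from h import *
c=snap("wrist","pics/w1.png")
o=robot.get_obs();print(o["clock"],o["ee_pos"],o["tcp_rot"],o["gripper_width"])
for p in((.4765,-.426,.093),(.4765,-.426,.034)):print(proj(c,p))
# vise jaw triangulation
t,s=robot.read_camera("top"),robot.read_camera("side")
A=[];b=[]
for cc,u,v in((t,497,148),(s,499,322)):
    d=toz(cc,u,v,0)-cc["position"];d/=np.linalg.norm(d);M=np.eye(3)-np.outer(d,d);A.append(M);b.append(M@cc["position"])
print("vise",np.linalg.lstsq(np.vstack(A),np.hstack(b),rcond=None)[0])
hsv=cv2.cvtColor(cv2.medianBlur(c["image"],3),cv2.COLOR_RGB2HSV);m=cv2.inRange(hsv,(26,90,80),(34,255,255))
k,l,st,ce=cv2.connectedComponentsWithStats(m);i=1+st[1:,4].argmax()
r=cv2.minAreaRect(np.argwhere(l==i)[:,::-1].astype(np.float32));print(r)
P=np.array([toz(c,*q,.093)[:2] for q in cv2.boxPoints(r)]);print("bar",P.mean(0),np.diff(P,axis=0))
E
```

```text
clock: 1.68
ee_pos: [0.4758, -0.4256, 0.1975]
tcp_rot: [-3.14, 0.001, 0.015]
contact_force: [0.8, 0.2, -0.2]
gripper_width: 0.0509
grip_force: 0.0
1.725 [ 0.4756367  -0.42592236  0.19827125] [-3.14119105e+00  5.07048014e-04  1.47281937e-02] 0.05099351607287509
[318.25487904 246.33071156]
[318.62477849 226.36003061]
vise [ 0.56627092 -0.5072159   0.11376884]
((317.302978515625, 283.4401550292969), (33.008766174316406, 47.290924072265625), 2.8624050617218018)
bar [ 0.45080696 -0.42571676] [[ 0.03320695 -0.00150364]
 [-0.00079828 -0.02137084]
 [-0.03327564  0.00074413]]
```

View pics/w1.png

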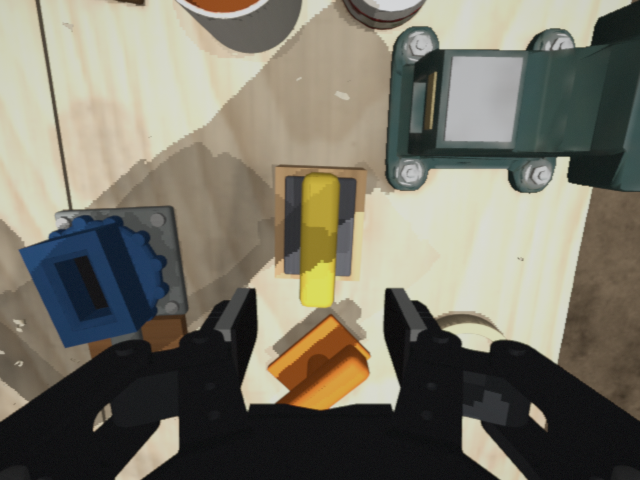

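The wrist view shows the bar centred at (319,240), between the fingers and parallel to them. It sits about 3 mm further in x than I'd estimated. The vise is clear, so I'm descending and gripping.

```bash
python3 -m creep '[0.003,0,-0.05,0,0,0,0.2, 0.003,0,-0.09,0,0,0,0.2, 0.003,0,-0.12,0,0,0,0.2, 0.003,0,-0.12,0,0,0,0.2, 0.003,0,-0.12,0,0,0,-1, 0.003,0,-0.12,0,0,0,-1, 0.003,0,-0.12,0,0,0,-1, 0.003,0,-0.12,0,0,0,-1, 0.003,0,-0.12,0,0,0,-1]' 50
```

```text
clock: 2.95
ee_pos: [0.4799, -0.4267, 0.0803]
tcp_rot: [3.139, -0.002, 0.015]
contact_force: [-1.2, 0.4, 6.4]
gripper_width: 0.023
grip_force: 49.5
```

```bash
python3 -m creep '[0,0,0.02,0,0,0,-1, 0,0,0.05,0,0,0,-1, 0,0,0.1,0,0,0,-1, 0,0,0.11,0,0,0,-1, 0,0,0.11,0,0,0,-1]' && python3 -m creep '[0,0.05,0,0,0,3,-1, -0.005,0.10,0,0,0,6,-1, -0.01,0.15,0,0,0,9,-1, -0.015,0.2,0,0,0,12,-1, -0.02,0.25,0,0,0,15,-1, -0.02,0.28,0,0,0,17,-1, -0.02,0.31,0,0,0,17,-1, -0.02,0.31,0,0,0,17,-1]'
python3 - <<'E'
from h import *
c=snap("wrist","pics/w2.png");snap("side","pics/s2.png")
o=robot.get_obs();print(o["ee_pos"],o["tcp_rot"],o["gripper_width"],c["position"])
for z in(.045,.071):print(z,proj(c,(.459,-.034,z)))
for r in robot.recognise("red_slot","wrist")[:3]:
    e=r["extent"];print(r["conf"],e,toz(c,e[0],e[1],.06))
E
```

```text
clock: 3.58
ee_pos: [0.4796, -0.4261, 0.189]
tcp_rot: [3.14, -0.001, 0.015]
contact_force: [0.9, 0.0, -2.2]
gripper_width: 0.0232
grip_force: 49.3
clock: 4.58
ee_pos: [0.4586, -0.114, 0.1873]
tcp_rot: [-3.14, 0.001, 0.314]
contact_force: [0.0, -0.5, -1.3]
gripper_width: 0.0231
grip_force: 49.7
[ 0.45911868 -0.1157628   0.1875151 ] [-3.14099884e+00  9.80291679e-04  3.12320648e-01] 0.023272144399456258 [ 0.52052602 -0.0955781   0.31333126]
0.045 [212.93855946 198.97660904]
0.071 [201.90045215 204.80339637]
0.83 [215.1, 195.2, 140.5, 140.3] [ 0.46540422 -0.03822821  0.06      ]
```

View pics/w2.png

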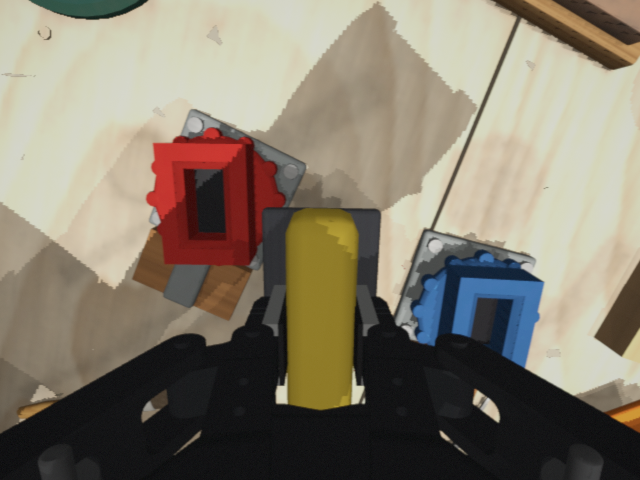

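The wrist view shows the key held square. The red slot is at about (208,202), and its edges are nearly parallel to the key. I'm zooming in to pin down the mouth corners.

Run:
```python
import cv2
a=cv2.imread("pics/w2.png")[120:280,130:290]
cv2.imwrite("pics/w2c.png",cv2.resize(a,(592,592),interpolation=cv2.INTER_CUBIC))
```

```text
(no output)
```

View pics/w2c.png

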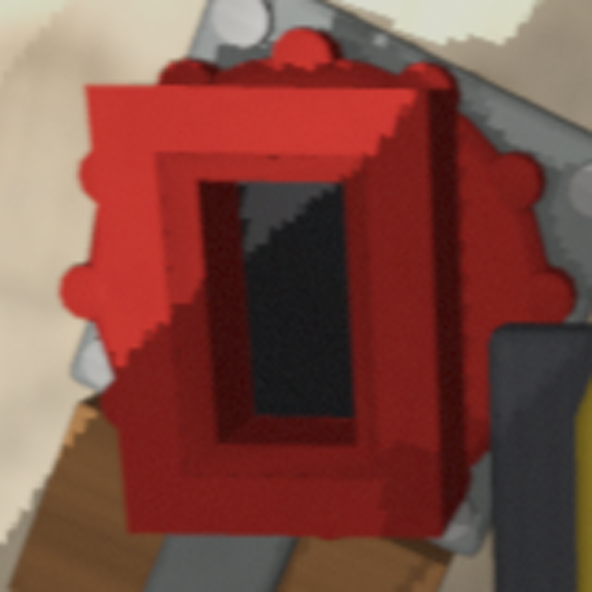

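View pics/s2.png

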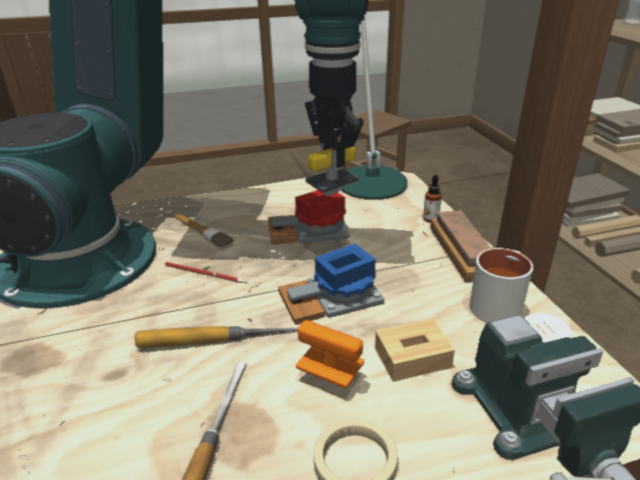

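The crop shows the boss top corners at (87,86), (430,88), (443,533) and (128,533), with the slot centred inside. The side view shows the key hanging upright from the gripper and the block empty.

Run:
```python
from h import *
c=snap("wrist")
q=np.array([(87,86),(430,88),(443,533),(128,533)])/3.7+[130,120]
P=np.array([toz(c,*x,.071)[:2] for x in q]);print(P.mean(0));print(np.diff(P,axis=0),np.linalg.norm(np.diff(P,axis=0),axis=1))
s=P[0]+P[1]-P[2]-P[3];print("yaw",np.degrees(np.arctan2(s[1],s[0])))
q=np.array([(155,152),(370,155),(382,478),(185,476)])/3.7+[130,120]
P=np.array([toz(c,*x,.071)[:2] for x in q]);print("mouth",P.mean(0),np.linalg.norm(np.diff(P,axis=0),axis=1))
```

```text
[ 0.45922245 -0.03749198]
[[ 0.01751802 -0.05555304]
 [-0.07621999 -0.02275315]
 [-0.01781911  0.05543207]] [0.05824964 0.07954365 0.05822572]
yaw 16.6320962125559
mouth [ 0.45912311 -0.03765312] [0.03693616 0.05782295 0.03598859]
```

```bash
python3 -m creep '[0,0.05,0,0,0,-1,-1, 0,0.078,0,0,0,-1,-1, 0,0.078,0,0,0,-1,-1, 0,0.078,-0.03,0,0,-1,-1, 0,0.078,-0.045,0,0,-1,-1, 0,0.078,-0.055,0,0,-1,-1, 0,0.078,-0.062,0,0,-1,-1, 0,0.078,-0.062,0,0,-1,-1]'
python3 - <<'E'
from h import *
c=snap("wrist","pics/w3.png");print(robot.get_obs()["ee_pos"])
s=snap("side")["image"][130:250,250:410,::-1];w=c["image"][:,:,::-1]
a=cv2.resize(s,(400,300),interpolation=cv2.INTER_CUBIC);b=cv2.resize(w,(400,300))
cv2.imwrite("pics/m3.png",np.hstack([a,b]))
E
```

```text
clock: 5.78
ee_pos: [0.4594, -0.0381, 0.1261]
tcp_rot: [-3.141, 0.0, 0.294]
contact_force: [-0.8, -0.3, -1.4]
gripper_width: 0.0234
grip_force: 49.8
[ 0.45959629 -0.03803735  0.12646448]
```

View pics/m3.png

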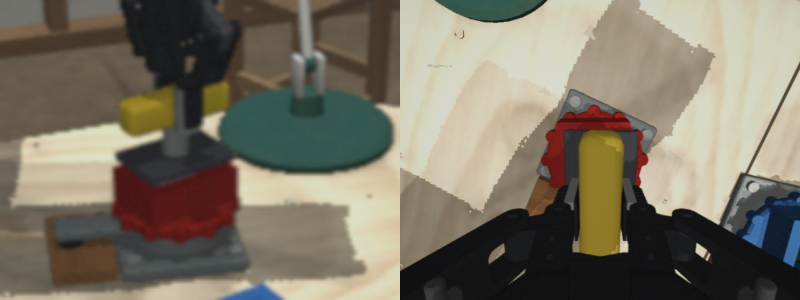

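The blade is about 15 mm into the slot with no contact force, and the shoulder sits just above the boss. I'm lowering the rest slowly.

```bash
python3 -m creep '[0,0,-0.003,0,0,0,-1, 0,0,-0.006,0,0,0,-1, 0,0,-0.008,0,0,0,-1, 0,0,-0.008,0,0,0,-1]'
```

```text
clock: 6.38
ee_pos: [0.4594, -0.0378, 0.1182]
tcp_rot: [-3.141, 0.0, 0.294]
contact_force: [0.5, 0.3, -2.6]
gripper_width: 0.0235
grip_force: 49.8
```

```bash
python3 -m creep '[0,0,-0.001,0,0,0,-1, 0,0,-0.001,0,0,0,-1]' ; python3 -m creep '[0,0,-0.001,0,0,0,-1, 0,0,-0.001,0,0,0,-1]'
```

```text
clock: 6.62
ee_pos: [0.4595, -0.0378, 0.1173]
tcp_rot: [3.142, -0.0, 0.294]
contact_force: [0.1, 0.2, -1.5]
gripper_width: 0.0231
grip_force: 50.0
clock: 6.88
ee_pos: [0.4595, -0.0378, 0.1172]
tcp_rot: [3.141, -0.001, 0.294]
contact_force: [-5.7, 0.9, 18.5]
gripper_width: 0.0231
grip_force: 52.4
```

The shoulder makes contact at z = 0.1172, as predicted. I'm easing off, opening the gripper and withdrawing straight up.

```bash
python3 -m creep '[0,0,0.0007,0,0,0,-1, 0,0,0.0007,0,0,0,-0.2, 0,0,0.0007,0,0,0,0.2, 0,0,0.0007,0,0,0,0.2, 0,0,0.0007,0,0,0,0.2, 0,0,0.02,0,0,0,0.2, 0,0,0.06,0,0,0,0.2, 0,0,0.12,0,0,0,0.2, 0,0,0.14,0,0,0,0.2, 0,0,0.14,0,0,0,0.2]'
python3 - <<'E'
from h import *
c=snap("wrist","pics/w4.png");s=snap("side")["image"][130:250,250:410,::-1];w=c["image"][:,:,::-1]
cv2.imwrite("pics/m4.png",np.hstack([cv2.resize(s,(400,300),interpolation=cv2.INTER_CUBIC),cv2.resize(w,(400,300))]))
E
```

```text
clock: 8.12
ee_pos: [0.4601, -0.038, 0.2574]
tcp_rot: [3.14, -0.002, 0.294]
contact_force: [0.5, -0.8, 0.5]
gripper_width: 0.0511
grip_force: 0.0
```

View pics/m4.png

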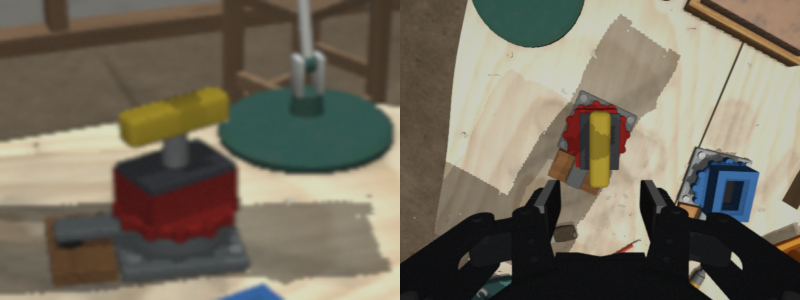

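The key stands upright with its shoulder flat on the red boss, and the gripper is clear.

```bash
python3 -c "
from workcell import robot
print(robot.hand_in())"
```

```text
the job is handed in; nothing more can be done
None
```

The yellow T-key is out of its block and stands upright in the red knob's slot with its shoulder flat on the boss; I let go, moved the gripper clear and handed the job in at about 8 s on the robot's clock.

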